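# Sweep the loose nuts off the service board into the bin

## Robot

A 6-joint arm with a two-finger parallel gripper is mounted at the origin on the work surface. World frame = base frame: x ahead of the robot, y to its left, z up, the work surface at z = 0. Lengths are in mm, angles in rad, forces in N, time in s.
With the tool pointing down it reaches from about 375 to 975 mm from the base axis. Payload 3.8 kg.
Tool frame: the origin (TCP) lies at the very end of the fingers, on their centre line; the grasp point (between the pads) lies 19 mm behind it (arm.grasp_offset is the distance from the TCP to the grasp point, in mm); z points along the fingers, y is the line along which they close (so a half turn about z gives the same grasp; the last joint's range is limited). The gripper opens to 85 mm and grips with 20 to 120 N. Pads are 22 mm wide; open, the fingers measure 114 mm over their backs; the gripper's body (76 mm by 85 mm) begins 54 mm behind the grasp point. The pads swing forward as they close: fully open they stand 13 mm farther back than shut.
Start: joints at [-1.151, 0.264, 1.604, -0, 1.274, -0.037], TCP at [297.722, -605.788, 231.28] pointing down, gripper open.
Joint ranges: [-2.63, 2.63], [-0.94, 2.18], [0.31, 2.57], [-1.31, 4.45], [0, 2.66], [-2.55, 2.55]. Speed limits (rad/s): [2.57, 2.57, 3.14, 3.14, 3.14, 3.14].

## Interface

Orientations are given as [roll, pitch, yaw] about the fixed x, y, z axes, in that order (R = Rz(yaw) Ry(pitch) Rx(roll)).
In Python, from plant import arm, status, imaging, ticket gives the robot as it stands. Calls block until the motion is done:
- arm.move_pose(position, orientation): joint-space move of the TCP to a pose.
- arm.move_l(position, orientation=None, speed=150): straight line of the TCP; orientation=None keeps the orientation; speed is the mean speed in mm/s.
- arm.movej(angles): joint-space move.
- arm.gripper_to(opening, newtons=None): opening from 0.0 (shut) to 1.0 (fully open); newtons is the grip in N (None keeps the last); returns when the fingers have stopped.
- arm.wait(seconds).
- arm.solve_ik(position, orientation): joint angles nearest the present ones, or None.
- status.observe(): the state.
- imaging.get_image(name): name is "scene" or "top" or "wrist"; returns a dict with "frame" (480x640x3 uint8, red, green, blue), "mtx" (3x3 intrinsics, pixels), "k1" (the pictures are not rectified: a ray, as slopes to the right and down, at radius r is drawn at 1 + k1 r^2 times it, then the intrinsics apply), "xyz" and "attitude" of the camera in the world. Camera axes: x right, y up, looking along -z (the intrinsics and any distortion apply to the point x, -y, -z); pixel columns grow to the right and rows downward; lengths in mm; the calibration is good to about 2 mm. A picture is of the moment at which its call begins. There is no depth.
A pose or a line that the arm cannot do raises arm.IKError and nothing moves.
- ticket.sign_off(): hands the job in; it is judged then, once.
The state is a dict: "time_s": time; "joint_pos": joint angles; "joint_velocities": joint speeds; "joint_efforts": joint torques, N m; "tcp_pos": TCP position; "tool_rot": TCP orientation; "contact_force": force on the tool from outside, world axes, zero at the start; "wrist_torque": the same for the moment, N m; "width": opening from 0.0 (shut) to 1.0 (fully open); "grasp_force": force on a finger pad.
Only numpy, scipy, OpenCV 4.12 (cv2) and the standard library are available. Lean on these libraries where they do the work, as an engineer would, in place of code of your own. Each camera call takes 0.05 s, during which the arm holds its last target. There are 200 camera calls.

## Task

Three loose hexagon nuts from the drone's leg clamps lie on the white raised service board. Sweep all three off the board into the shallow grey bin standing against one end of it, pushing with the closed fingertips; do not pick them up. Leave the little motor standing where it is on the board, and do not shift the charger or the hand controller beside it.

Things in the scene. Friction and masses are not known exactly. Their poses are not given: they have to be found in the camera images.
- board: white raised board fixed to the bench, 300 mm (its x) by 260 mm (its y), top face 45 mm above the bench; origin at the centre of its underside, its z up. Along its two x ends (x = +-147 mm) runs an aluminium lip 6 mm wide standing 8 mm above the top face; its two y ends (y = +-130 mm) are open and flat, so that things can be pushed straight over them
- bin: grey open bin fixed to the bench, its axes parallel to the board's, 300 mm (x) by 120 mm (y), walls 4 mm thick and 38 mm high, floor 4 mm thick; origin at the centre of its underside. It stands 2 mm off one y end of the board, either +y or -y (its centre 192 mm from the board's centre along the board's y). Its rim is 7 mm below the board's top, so what is pushed over that end of the board falls in
- nut_a: loose dark steel hexagon nut lying flat, 26 mm across the flats (30 mm over the corners), 14 mm high, about 40 g, turned any way; origin at the centre of its underside, z up along its bore. It starts on the board at about x = -80 mm in the board's frame; all three nuts are alike
- nut_b: loose dark steel hexagon nut lying flat, 26 mm across the flats (30 mm over the corners), 14 mm high, about 40 g, turned any way; origin at the centre of its underside, z up along its bore. It starts on the board at about x = +80 mm in the board's frame; all three nuts are alike
- nut_c: loose dark steel hexagon nut lying flat, 26 mm across the flats (30 mm over the corners), 14 mm high, about 40 g, turned any way; origin at the centre of its underside, z up along its bore. It starts on the board near x = 0, about 50 mm to one y side of the centre; the motor stands as far to the other side, perhaps between nut and bin; all three nuts are alike
- motor: bystander: small loose round drone motor standing upright on the board, 31 mm across, 28 mm high with a 5 mm shaft up to 39 mm, about 80 g; origin at the centre of its underside, z up. It must stay standing in its place
- charger: bystander: loose black battery charger with three grey batteries in a row, 150 x 80 mm, 76 mm high, 0.9 kg, on the bench beyond the board's other y end; origin at the centre of its underside
- controller: bystander: loose grey hand controller lying on the bench beyond the board's far (+x) lip, 80 x 170 mm, 30 mm high with 14 mm sticks, 0.5 kg; origin at the centre of its underside
Things that resemble listed ones, but are neither listed nor needed, are in the scene too. Leave any orange look-alike of the nut_c alone. What is shaped like the nut_b but turquoise is not meant.

How it is judged (in metres and radians):
At the end, for the whole second after the job is handed in: All three nuts lie at rest inside the bin, below its rim (origins within the bin's walls and lower than 34 mm above the bench); motor, charger and controller each within 15 mm of where they started, the motor upright (x of nut_a in the frame of bin between -0.147 and 0.147 m and y of nut_a in the frame of bin between -0.057 and 0.057 m and height (world z) of each of nut_a, nut_b, nut_c below 0.034 m and linear speed of each of nut_a, nut_b, nut_c below 0.02 m/s and x of nut_b in the frame of bin between -0.147 and 0.147 m and y of nut_b in the frame of bin between -0.057 and 0.057 m and x of nut_c in the frame of bin between -0.147 and 0.147 m and y of nut_c in the frame of bin between -0.057 and 0.057 m and distance of each of motor, charger, controller from where it was at the start of the episode below 0.015 m and angle between motor's own z axis and vertical below 0.2 rad); the robot touches nothing.
It fails at once if a nut was lifted more than 20 mm above the board's top instead of being pushed (height (world z) of any of nut_a, nut_b, nut_c above 0.065 m).
It fails at once if the motor was tipped or shifted more than 15 mm (distance of motor from where it was at the start of the episode above 0.015 m or angle between motor's own z axis and vertical above 0.3 rad).
It fails at once if the charger or the controller was shifted more than 15 mm (distance of any of charger, controller from where it was at the start of the episode above 0.015 m).
It also fails if it takes over 54 s, if anything falls off the work surface, if the arm or the gripper's body presses on something with over 40 N, if the wrist force passes 120 N, or if a joint passes its speed limit or range.

## Working session

There is one attempt and no reset: what is moved stays moved. The work goes in short steps, each a Python script; the robot and the scene stay as the last script left them, time stands still between calls to the robot, and variables do not carry over. Pictures are saved under pics/ and viewed, at most 10 in all, crops included, and the job is handed in when it is done.

```bash
mkdir -p pics; python3 - <<'E'
from plant import arm,status,imaging
import cv2,numpy as np
for n in("top","scene"):
    d=imaging.get_image(n); cv2.imwrite(f"pics/{n}0.png",d["frame"][:,:,::-1]); print(n,np.array(d["mtx"]).tolist(),d["k1"],d["xyz"],d["attitude"])
print(status.observe()["time_s"])
E
```

```text
top [[562.0739861332943, 0.0, 317.80303581581654], [0.0, 562.0739861332943, 245.09507092505282], [0.0, 0.0, 1.0]] -0.09189300169990407 [499.28301412 -19.35878521 958.36869364] [ 0.1136015  -0.00201396 -1.55827852]
scene [[447.0676150733928, 0.0, 314.2650490129554], [0.0, 447.0676150733928, 238.51990098932058], [0.0, 0.0, 1.0]] -0.045135175526220817 [ 859.16066866 -553.41100329  500.61692624] [ 0.92668556 -0.01165822  0.41097701]
0.1
```

View pics/top0.png

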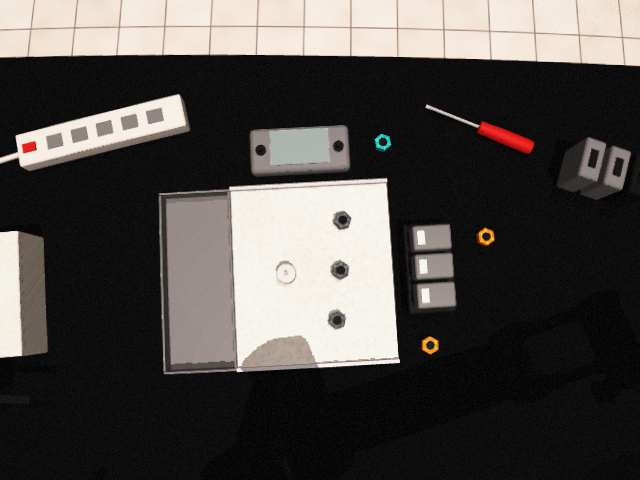

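View pics/scene0.png

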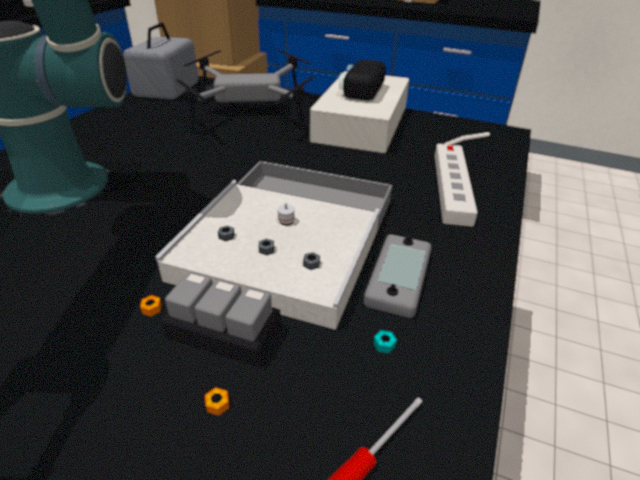

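The top view has world +y to the left and the bin at the +y end, around (198,283). The nuts are at about (342,220), (340,270) and (337,320). The motor at (286,273) stands between the middle nut and the bin. The charger is at (432,267) and the controller at (300,150). The orange and turquoise nuts are decoys.

```bash
cat >h.py <<'E'
from plant import arm,status,imaging,ticket
import cv2,numpy as np
from scipy.spatial.transform import Rotation as R
def px2w(d,p,z):
    K=np.array(d["mtx"]); u=cv2.undistortPoints(np.array([[p]],float),K,np.array([d["k1"],0,0,0.]))[0,0]
    r=R.from_euler("xyz",d["attitude"]).as_matrix()@[u[0],-u[1],-1]; c=np.array(d["xyz"])
    return (c+r*(z-c[2])/r[2])[:2]
d0=None
def corners(d): # (+y far),( -y far),(-y near),(+y near), lip tops z=53
    return [px2w(d,p,53) for p in((230,187),(387,180),(399,362),(237,371))]
def nuts(d):
    g=d["frame"].max(2); m=((g<110)).astype(np.uint8); m=cv2.morphologyEx(m,cv2.MORPH_CLOSE,np.ones((7,7)))
    n,l,s,c=cv2.connectedComponentsWithStats(m)
    return [(c[i].round(1),s[i,4]) for i in range(1,n) if 100<s[i,4]<700]
E
python3 - <<'E'
from h import *
d=imaging.get_image("top")
C=np.array(corners(d));print(C.round(1),np.linalg.norm(C-np.roll(C,-1,0),axis=1))
ex=C[0]+C[1]-C[2]-C[3];cen=C.mean(0);th=np.arctan2(ex[1],ex[0]);print("cen",cen,"yaw x",th)
ey=C[0]+C[3]-C[1]-C[2];print("yaw y",np.arctan2(ey[1],ey[0])-np.pi/2)
Rm=np.array([[np.cos(th),np.sin(th)],[-np.sin(th),np.cos(th)]])
for p,a in nuts(d): w=px2w(d,p,52);print(p,a,w.round(1),(Rm@(w-cen)).round(1))
w=px2w(d,(286,272.5),80);print("motor",w,Rm@(w-cen))
for p in((405,225),(409,312)):w=px2w(d,p,20);print("chg",Rm@(w-cen))
for s in(-80,0,80):
  for y in(-90,140):
    w=cen+Rm.T@[s,y]; print(s,y,[arm.solve_ik([*w,z],[np.pi,0,th]) is not None for z in(50,120)])
s=status.observe();print(s["tool_rot"],s["width"])
E
```

```text
[[ 697.   125.8]
 [ 712.  -132.5]
 [ 416.8 -151.6]
 [ 399.4  106.1]] [258.76375474 295.83356905 258.29014991 298.19838468]
cen [556.28403469 -13.06738105] yaw x 0.06524598406028183
yaw y 0.06271588084671298
[341.9 220.4] 206 [643.8 -58.7] [ 84.3 -51.2]
[339.9 270.2] 198 [562.3 -56.1] [  3.2 -43.3]
[336.7 319.8] 191 [482.7 -51.7] [-76.  -33.7]
motor [555.72088059  29.34761042] [ 2.20348895 42.36145986]
chg [  75.95019675 -159.20280652]
chg [ -70.3719586  -155.77183468]
-80 -90 [True, True]
-80 140 [True, True]
0 -90 [True, True]
0 140 [True, True]
80 -90 [True, True]
80 140 [True, True]
[-3.13985378e+00 -7.82254326e-05  4.56789163e-01] 1.001132091819263
```

```bash
cat >>h.py <<'E'
th=0.064; cen=np.array([556.3,-13.1]); Rm=np.array([[np.cos(th),np.sin(th)],[-np.sin(th),np.cos(th)]])
def W(x,y,z): return [*(cen+Rm.T@[x,y]),z]
def push(a,b,ori,v=100,up=110):
    arm.move_pose(W(*a,up),ori); arm.move_l(W(*a,50),speed=120)
    arm.move_l(W(*b,50),speed=v); f=status.observe()["contact_force"]; arm.move_l(W(*b,up),speed=200); return np.round(f,1)
def look(n,home=[-1.151,0.264,1.604,0,1.274,-0.037]):
    if home: arm.movej(home)
    d=imaging.get_image("top"); cv2.imwrite(f"pics/{n}.png",d["frame"][:,:,::-1])
    for p,a in nuts(d): print(p,a,(Rm@(px2w(d,p,52)-cen)).round(1))
    print(status.observe()["time_s"])
P=[np.pi,0,th+np.pi/2]
q=arm.solve_ik(W(0,-80,110),P)
if q is None or abs(q[5])>2.3: P=[np.pi,0,th-np.pi/2]
E
python3 - <<'E'
from h import *
print(P,arm.solve_ik(W(84,-85,110),P))
arm.gripper_to(0.0,40)
print(push((84.3,-90),(84.3,136),P))
print(push((-76,-75),(-76,136),P))
print(push((-38,-43.3),(22,-43.3),P,60))
look("t1")
E
```

```text
[3.141592653589793, 0, 1.6347963267948966] [-0.18058803  0.31752618  1.76911136  0.          1.05495512 -0.24458803]
[-0.3 -0.5 -0.9]
[-0.5 -0.   0.9]
[ 0.1  0.6 -0.5]
[213.2 232.6] 243 [ 75.1 159.7]
[342.2 242.5] 204 [ 48.1 -49.5]
[217.7 326.8] 261 [-77.6 157.4]
16.3667
```

View pics/t1.png

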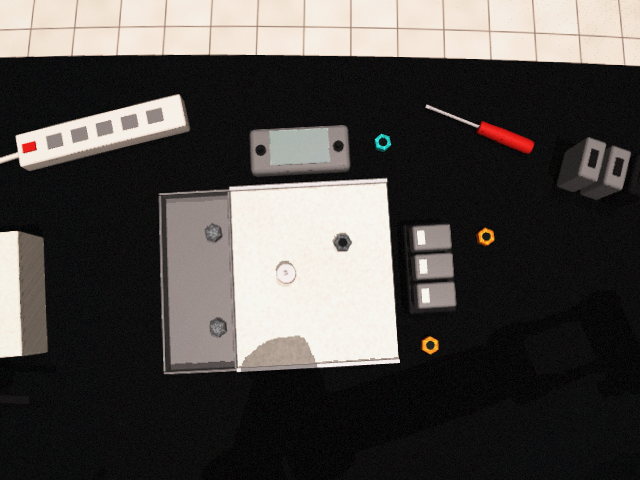

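Two nuts lie in the bin at (213,233) and (218,327). The third is clear of the motor's lane at (342,242), and the motor has not moved.

```bash
python3 - <<'E'
from h import *
print(push((48.5,-88),(52,136),P))
look("t2")
E
```

```text
[ 0.8 -0.6 -0.7]
[216.5 239.9] 518 [ 62.8 154.6]
[217.7 326.8] 262 [-77.6 157.4]
24.9
```

View pics/t2.png

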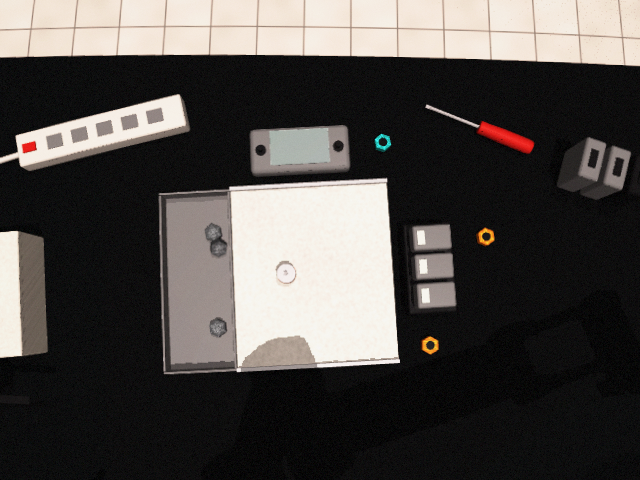

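All three nuts are in the bin, at (213,232), (219,248) and (218,327). The motor, charger and controller are where they started, and the arm is clear.

```bash
python3 -c "
from plant import ticket
print(ticket.sign_off())"
```

```text
the job is handed in; nothing more can be done
None
```

I swept all three nuts into the bin and handed the job in at about 25 s; the last picture shows the motor, charger and controller where they started, and sign-off returned no verdict.

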